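# Hang the blanching basket up to drain

### The arm

A 7-joint arm with a two-finger parallel gripper is mounted at the origin on a cart in front of the work surface, level with it; the furniture and walls round the work are solid. World frame = base frame: x ahead of the robot, y to its left, z up, the work surface at z = 0. Lengths are in mm, angles in rad, forces in N, time in s.
With the tool pointing down it reaches from about 400 to 875 mm from the base axis. Payload 4.4 kg.
Tool frame: the origin (TCP) lies at the very end of the fingers, on their centre line; the grasp point (between the pads) lies 19 mm behind it; z points along the fingers, y is the line along which they close (so a half turn about z gives the same grasp; the last joint's range is limited). The gripper opens to 85 mm and grips with 20 to 120 N. Pads are 22 mm wide; open, the fingers measure 114 mm over their backs; the gripper's body (76 mm by 85 mm) begins 54 mm behind the grasp point. The pads swing forward as they close: fully open they stand 13 mm farther back than shut.
Start: joints at [1.167, 0.628, 0.038, 1.517, -0.027, 0.996, -0.02], TCP at [215.446, -613.271, 231.313] pointing down, gripper open.
Joint ranges: [-3.06, 3.06], [-0.37, 2.12], [-1.25, 1.32], [0.18, 2.47], [-1.1, 4.24], [0.23, 1.98], [-2.94, 2.94]. Speed limits (rad/s): [2.57, 2.57, 3.14, 3.14, 3.14, 3.14, 3.14].

### API

Orientations are given as [roll, pitch, yaw] about the fixed x, y, z axes, in that order (R = Rz(yaw) Ry(pitch) Rx(roll)).
In Python, from cell import status, get_image, ctrl, models gives the robot as it stands.
- The arm moves only by the shell command python3 -m handwheel 'ROWS' [OPENING]. ROWS is JSON, a list of rows, each an object with "delta_pos": the shift along the world's x, y, z in cm, a list of three; "yaw": the turn about the world's z in rad. A call has 1 to 10 rows; each row shifts and turns the commanded pose from where the row before left it; what a row does not reach is not made up. A row lasts 1/12 s, in which the tool goes at most 41.7 mm and 7.16 degrees, less where a joint would pass 70% of its speed; a pose out of reach is approached as far as the arm can. A call is refused whole if a number of a shift passes 4.17 or a number of a turn 0.125, either way. A call with a gripper value outside its range is refused whole. OPENING is the opening, from -1 (shut) to 1 (fully open), set as the call begins (- or left out, the last holds). The fingers move at their own pace and stop on an object; the grip force is fixed at half the most. Time passes only in rows, so rows that do not move let the fingers close. It gives the time, the measured TCP pose, the force, the opening and the grip force at its end, in the units of the state.
- status.read_state(): the state, without advancing time (a new reading comes with each control period).
- get_image(name): name is "scene" or "top" or "wrist"; returns a dict with "color" (384x512x3 uint8, red, green, blue), "z_map" (384x512 float32, mm along the optical axis (not along the pixel's ray), 0 where there is no reading), "fx", "fy", "cx", "cy" (pixels), "k1" (the pictures are not rectified: a ray, as slopes to the right and down, at radius r is drawn at 1 + k1 r^2 times it, then the intrinsics apply), "position" and "rotation" of the camera in the world; the wrist camera has in their place "hand_eye" (4x4, takes a point from camera to tool coordinates, whose origin is the TCP and whose axes are the flange's). Camera axes: x right, y up, looking along -z (the intrinsics and any distortion apply to the point x, -y, -z); pixel columns grow to the right and rows downward; lengths in mm; the calibration is good to about 2 mm. A picture is of the moment at which its call begins: read the wrist's pose just before it.
- ctrl.finish_job(): hands the job in; it is judged then, once.
Trained networks look in a picture, given as the dict that the camera call returned (one of the last four; its "shot" number tells which), for a name from the list of things; names that differ only in an ending like _2 or _b are one class to them, and where a whole thing is asked for, a point or a joint stands for the part that bears it (a point fixed in the world has none). Each returns a list of dicts, best first, with "score" (0 to 1); they miss things now and then, are a little off and sometimes report something else, mostly with a low value. They report only what shows in the picture. A call takes as long as a camera call.
- models.boxes_of(picture, name): "rect" ([left, top, right, bottom] in pixels, round what is visible of it).
The state is a dict: "clock": time; "qpos": joint angles; "qd": joint speeds; "tau": joint torques, N m; "eef_pos": TCP position; "tool_rot": TCP orientation; "force": force on the tool from outside, world axes, zero at the start; "torque": the same for the moment, N m; "width": finger opening in mm; "gripper_force": force on a finger pad.
Only numpy, scipy, OpenCV 4.12 (cv2) and the standard library are available. Lean on these libraries where they do the work, as an engineer would, in place of code of your own. Each camera call takes 0.05 s, during which the arm holds its last target. There are 200 camera calls.

### The job

The blanching is done. Lift the wire basket out of the saucepan, stand it upright in the middle of the saucer and let go. The utensil rail leaves no room for a hand on top of the handle, so take the basket again by its rim and hang it by its arched handle on the empty hook, level and still; leave the other things on the worktop where they are.

Things in the scene. Friction and masses are not known exactly. Their poses are not given: they have to be found in the camera images.
- basket: round wire basket of bright steel, 0.16 kg, 135 mm across, body 60 mm high; fixed arched handle of 8 mm rod, 184 mm high overall. Origin: centre of its underside. The handle stands in its y-z plane, from the rim at y = +-60 to the peak at x = y = 0. Rim: 12-sided band 8 mm thick, z 47 to 60, flats facing x, y and each 30 degrees; rim and wall flare outward 25 degrees
- handle_top (a point): on the basket: centre of the rod at the peak of the arched handle, 180 mm above the underside; axes as the basket's
- basket_rim_front (a point): on the basket: middle of the rim band on the basket's -x side (60 mm from the axis, 53 mm above the underside); the +x side is alike
- saucepan: steel saucepan on a round cork trivet 18 mm thick, fixed, 164 mm across, 74 mm high, walls 4 mm, inner floor 6 mm above its underside; black stick handle out to 245 mm along its -x, 50 to 88 mm up. Origin: centre of its underside. The basket starts upright inside, its rim 8 mm below the pan's rim and 10 mm from the pan's wall, so only the basket's handle stands out
- plate_in (a point): centre of the flat inner floor of the blue saucer (floor 5 mm above the worktop), 136 mm across and 16 mm high, fixed on the worktop; z up
- hook_rail: freestanding utensil rail, fixed: wooden foot 75 x 265 x 16 mm, 14 mm posts at y = +-115 mm, 12 mm rail along its y at z = 345. Origin: centre of the foot's underside. Two J-hooks of 7 mm wire hang from the rail and reach 46 mm out to its -x (roughly toward the robot), at y = +30 (empty) and -68 mm (holds a ladle)
- hook_seat (a point): on the empty hook: top of the wire at its lowest point, 20 mm in front (-x) of the rail and 263.5 mm above the worktop; axes as the utensil rail's. A handle rod hung there has its centre about 4 mm above this point and lies along y.
- hook_tip (a point): topmost point of the ball at the tip of the empty hook, 21 mm in front (-x) of the seat and 26.5 mm above it; the clear gap between the tip and the upright wire behind is 32 mm
- pepper_mill: dark wooden pepper mill, 58 x 58 x 170 mm, standing, loose; origin: centre of its underside
- salt_shaker: glass salt shaker with grey top, 44 x 44 x 90 mm, standing, loose; origin: centre of its underside
- onion: red onion, 64 x 67 x 71 mm, loose; origin: centre of its underside
- garlic: garlic bulb, 60 x 60 x 59 mm, loose; origin: centre of its underside
- egg_timer: red and white egg-shaped kitchen timer, 62 x 61 x 56 mm, loose; origin: centre of its underside

How it is judged (in metres and radians):
On the way, in this order (a step that is already met when the one before it is completed fails the run):
1. the basket stands upright on the saucer, let go and at rest (z of basket in the frame of plate_in between -0.004 and 0.006 m and horizontal distance between basket and plate_in below 0.045 m and angle between basket's own z axis and vertical below 0.1 rad and contact force between the fingers and basket below 0.05 N and linear speed of basket below 0.02 m/s), for 0.3 s.
2. the basket is lifted off the saucer, held by its body or rim and not by the top of its handle (z of basket in the frame of plate_in above 0.02 m and contact force between the fingers and basket above 0.5 N and z of the grasp point in the frame of basket below 0.12 m), for 0.2 s.
3. the basket hangs by its handle in the empty hook (distance between handle_top and hook_seat below 0.014 m and angle between basket's own z axis and vertical below 0.25 rad and contact force between basket and hook_rail above 0.5 N), for 0.2 s.
At the end, for the whole second after the job is handed in: The basket hangs by its arched handle in the empty hook: the peak of the handle within 14 mm of the hook's seat, basket within 0.25 rad of upright, its weight on the rail, at rest (under 0.03 m/s and 0.3 rad/s) and released (all of step 3 and linear speed of basket below 0.03 m/s and angular speed of basket below 0.3 rad/s and contact force between the fingers and basket below 0.05 N); the robot touches nothing.
It fails at once if one of the loose things on the worktop is shifted by more than 40 mm (distance of any of pepper_mill, salt_shaker, onion, garlic, egg_timer from where it was at the start of the episode above 0.04 m).
It fails at once if the pepper mill or the salt shaker is knocked over (angle between any of pepper_mill, salt_shaker's own z axis and vertical above 0.6 rad).
It also fails if it takes over 72 s, if anything falls off the work surface, if the arm or the gripper's body presses on something with over 40 N, if the wrist force passes 120 N, or if a joint passes its speed limit or range.

## Working session

There is one attempt and no reset: what is moved stays moved. The work goes in short steps, Python scripts to look and compute and a shell command to move; the robot and the scene stay as the last step left them, time stands still between calls to the robot, and variables do not carry over. Pictures are saved under pics/ and viewed, at most 12 in all, crops included, and the job is handed in when it is done.

```bash
mkdir -p pics
cat > h.py <<'E'
import numpy as np, cv2
from cell import status,get_image,ctrl,models
def cloud(p):
    h,w=p["z_map"].shape
    u,v=np.meshgrid(np.arange(w),np.arange(h))
    a=(u-p["cx"])/p["fx"]; b=(v-p["cy"])/p["fy"]
    x,y=a.copy(),b.copy()
    for _ in range(8):
        s=1+p["k1"]*(x*x+y*y); x,y=a/s,b/s
    z=p["z_map"]; c=np.stack([x*z,-y*z,-z],-1)
    P=c@np.array(p["rotation"]).T+np.array(p["position"])
    P[z==0]=np.nan
    return P
E
python3 - <<'E'
from h import *
s=status.read_state();print(s["clock"],s["eef_pos"],s["tool_rot"],s["width"])
out=[]
for n in ["scene","top"]:
    p=get_image(n); np.savez(f"{n}0.npz",P=cloud(p),c=p["color"]);print(n,p["position"],p["rotation"])
    P=cloud(p)
    for t in ["basket","saucepan","plate_in","hook_rail","pepper_mill","salt_shaker","onion","garlic","egg_timer"]:
        for d in models.boxes_of(p,t)[:1]:
            l,tt,r,b=map(int,d["rect"]);q=P[(tt+b)//2,(l+r)//2]
            print(t,round(d["score"],2),l,tt,r,b,np.round(q))
    cv2.imwrite(f"pics/{n}0.png",cv2.resize(p["color"][:,:,::-1],(800,600)))
print(status.read_state()["clock"])
E
```

```text
0.0 [ 215.26776069 -612.63949506  230.39973289] [-3.13966526e+00 -5.00811974e-08  3.37854488e-01] 85.70040013457022Traceback (most recent call last):
  File "<stdin>", line 5, in <module>
  File "h.py", line 11, in cloud
    P=c@np.array(p["rotation"]).T+np.array(p["position"])
      ~~~~~~~~~~~~~~~~~~~~~~~~~~~^~~~~~~~~~~~~~~~~~~~~~~~
ValueError: operands could not be broadcast together with shapes (384,512) (3,)
```

```bash
sed -i 's/P=c@np.array(p\["rotation"\]).T/P=c@rot(p["rotation"]).T/; 2a from scipy.spatial.transform import Rotation as R\ndef rot(r):\n    r=np.array(r); return r if r.shape==(3,3) else R.from_euler("xyz",r).as_matrix()' h.py
python3 - <<'E'
from h import *
for n in ["scene","top"]:
    p=get_image(n); P=cloud(p); np.savez(f"{n}0.npz",P=P,c=p["color"]);print(n,p["position"],p["rotation"],p["fx"],p["k1"])
    for t in ["basket","saucepan","plate_in","hook_rail","pepper_mill","salt_shaker","onion","garlic","egg_timer"]:
        for d in models.boxes_of(p,t)[:1]:
            l,tt,r,b=map(int,d["rect"]);q=P[(tt+b)//2,(l+r)//2]
            print(t,round(d["score"],2),l,tt,r,b,np.round(q))
    cv2.imwrite(f"pics/{n}0.png",cv2.resize(p["color"][:,:,::-1],(800,600)))
print(status.read_state()["clock"])
E
```

```text
scene [143.91554771 423.04875219 848.32016463] [ 0.7814841  -0.01116604 -2.47158333] 403.0691298288597 0.016128528586655647
basket 0.68 288 187 338 246 [ 486. -248.   30.]
saucepan 0.97 277 186 388 264 [ 428. -253.   30.]
plate_in 0.71 195 238 248 280 [595.   5.   9.]
hook_rail 0.77 236 80 326 231 [ 727. -429.    4.]
pepper_mill 0.78 150 204 177 257 [711.  76. 102.]
salt_shaker 0.86 181 213 197 243 [697.  10.  60.]
onion 0.55 277 290 308 320 [367.  21.  55.]
garlic 0.63 192 204 213 223 [718. -57.  45.]
egg_timer 0.73 261 317 288 353 [355. 102.  57.]
top [ 370.59438732 -113.59953345 1104.41436737] [ 0.17837063  0.01307484 -1.56492864] 378.0760059386937 -0.04089664624373486
basket 0.8 259 204 308 254 [ 451. -177.   30.]
saucepan 0.7 255 197 375 262 [ 447. -258.   92.]
plate_in 0.71 201 157 244 201 [601.   2.   5.]
hook_rail 0.89 264 127 387 209 [ 636. -305.    1.]
pepper_mill 0.64 184 116 210 149 [700.  58. 140.]
salt_shaker 0.55 213 133 232 149 [696.  -3.  74.]
onion 0.86 207 246 228 270 [369.   5.  65.]
garlic 0.79 238 126 254 144 [721. -70.  53.]
egg_timer 0.23 207 245 229 270 [372.   3.  58.]
1.05
```

View pics/scene0.png

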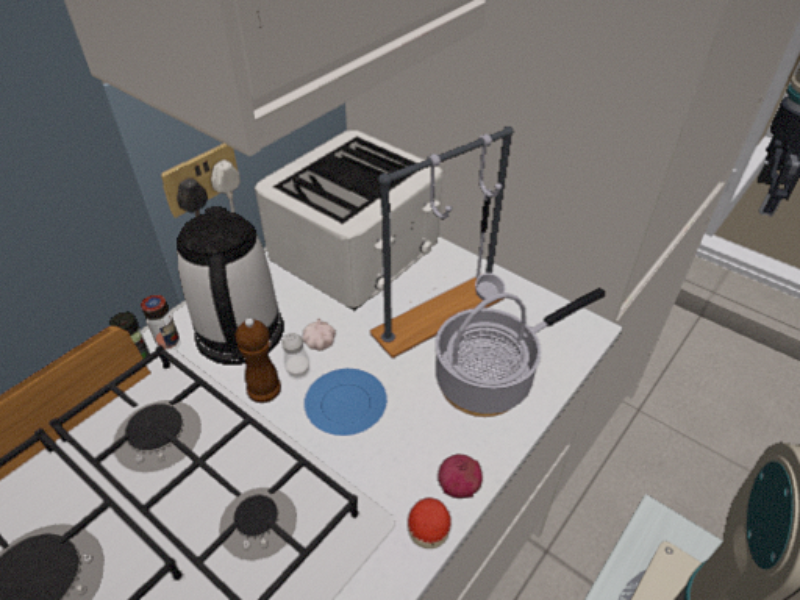

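View pics/top0.png

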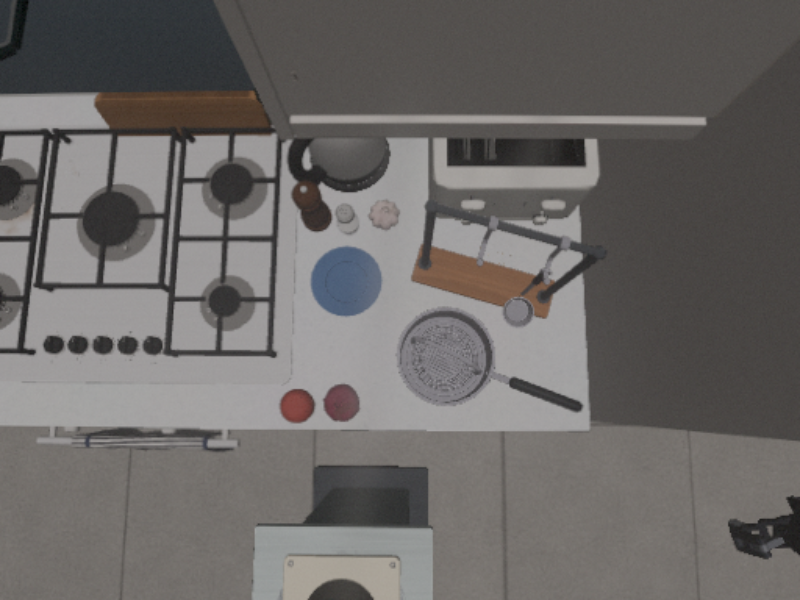

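Run:
```python
import numpy as np
from scipy.optimize import least_squares
def circ(q):
    f=lambda p:np.hypot(q[:,0]-p[0],q[:,1]-p[1])-p[2]
    r=least_squares(f,[*q[:,:2].mean(0),80],loss="soft_l1",f_scale=2);return np.round(r.x,1),np.round(np.std(f(r.x)),1)
for n in ["scene","top"]:
    d=np.load(f"{n}0.npz");P=d["P"].reshape(-1,3);c=d["c"].reshape(-1,3).astype(int);P,c=P[(P[:,2]<400)],c[P[:,2]<400]
    near=np.hypot(P[:,0]-450,P[:,1]+190)<130
    q=P[near&(abs(P[:,2]-92)<5)]; print(n,"panrim",len(q),circ(q), np.round(np.median(q[:,2]),1))
    q=P[near&(P[:,2]>110)&(P[:,2]<230)&(np.hypot(P[:,0]-450,P[:,1]+190)<75)];print("handle",len(q),q[:,2].max() if len(q) else 0)
    if len(q)>5:
        u,s,v=np.linalg.svd((q-q.mean(0))[:,:2]);print("dir",v[0],q.mean(0)); t=q[q[:,2]>q[:,2].max()-8];print(np.round(t[np.argsort(-t[:,2])][:12]),t.mean(0))
    blue=(c[:,2]>c[:,0]+50)&(abs(P[:,0]-600)<110)&(abs(P[:,1])<110)&(P[:,2]<30)
    q=P[blue];print("saucer",len(q),np.round(q.min(0)),np.round(q.max(0)),circ(q[q[:,2]>12]) if (q[:,2]>12).sum()>5 else 0, (q.min(0)+q.max(0))/2)
    r=P[(abs(P[:,2]-347)<12)&(P[:,0]>550)&(P[:,0]<760)&(P[:,1]<-80)&(P[:,1]>-420)]
    m=r.mean(0);u,s,v=np.linalg.svd((r-m)[:,:2]);t=(r-m)[:,:2]@v[0];print("rail",len(r),m,v[0],m[:2]+v[0]*t.min(),m[:2]+v[0]*t.max(),s/len(r)**.5,r[:,2].max())
    f=P[(abs(P[:,2]-16)<4)&(P[:,0]>520)&(P[:,0]<760)&(P[:,1]<-100)&(P[:,1]>-420)]
    m=f.mean(0);u,s,v=np.linalg.svd((f-m)[:,:2]);t=(f-m)[:,:2]@v.T;print("foot",len(f),m[:2]+(t.min(0)+t.max(0))/2@v,v[0],np.ptp(t,axis=0))
    k=P[(P[:,2]>255)&(P[:,2]<335)&(P[:,0]>520)&(P[:,0]<760)&(P[:,1]<-80)&(P[:,1]>-400)]
    print("hook pts",len(k)); 
    o=np.argsort(k[:,1]);print(np.round(k[o][::max(1,len(k)//40)]).tolist())
    w=P[(P[:,0]>800)];print("behind",len(w))
```

```text
scene panrim 562 (array([ 450.8, -177.3,   80.2]), np.float64(16.5)) 94.2
handle 264 212.18165415798603
dir [0.4394661  0.89825918] [ 450.33685063 -170.74587581  174.97424396]
[[ 448. -173.  212.]
 [ 448. -179.  211.]
 [ 445. -182.  211.]
 [ 452. -172.  210.]
 [ 451. -174.  210.]
 [ 451. -170.  210.]
 [ 453. -169.  209.]
 [ 455. -168.  209.]
 [ 448. -178.  209.]
 [ 448. -182.  209.]
 [ 439. -190.  209.]
 [ 450. -173.  209.]] [ 449.03688825 -174.8940831   207.49785552]
saucer 1730 [532. -64.   2.] [663.  69.  22.] (array([597.7,   2.7,  57. ]), np.float64(6.6)) [597.75323003   2.34888501  12.16580943]
rail 575 [ 599.09493908 -245.14682036  349.75882117] [0.27511179 0.96141224] [ 563.66254029 -368.96972776] [ 630.77752824 -134.42808731] [75.17487967  3.26413191] 358.0310063475561
foot 1171 [ 654.74049108 -265.94379574] [0.21588388 0.97641904] [266.1556442  200.28460831]
hook pts 606
[[564.0, -369.0, 315.0], [562.0, -366.0, 271.0], [561.0, -363.0, 258.0], [565.0, -362.0, 292.0], [564.0, -361.0, 307.0], [565.0, -360.0, 316.0], [571.0, -360.0, 302.0], [570.0, -359.0, 277.0], [562.0, -359.
[... 787 characters left out ...]
9444
top panrim 537 (array([ 450.5, -178.8,   81.1]), np.float64(16.2)) 93.7
handle 166 211.88534108891406
dir [-0.43740915 -0.89926261] [ 448.64670803 -175.70449761  188.01289934]
[[ 445. -180.  212.]
 [ 445. -187.  210.]
 [ 454. -166.  209.]
 [ 452. -176.  208.]
 [ 450. -176.  208.]
 [ 457. -157.  208.]
 [ 450. -173.  208.]
 [ 454. -169.  208.]
 [ 457. -166.  208.]
 [ 452. -166.  208.]
 [ 447. -178.  208.]
 [ 450. -171.  208.]] [ 448.52961062 -176.33458696  206.56588296]Traceback (most recent call last):
  File "<stdin>", line 14, in <module>
    return umr_minimum(a, axis, None, out, keepdims, initial, where)
ValueError: zero-size array to reduction operation minimum which has no identity
```

Run:
```python
import numpy as np
from scipy.optimize import least_squares
def circ(q):
    f=lambda p:np.hypot(q[:,0]-p[0],q[:,1]-p[1])-p[2]
    r=least_squares(f,[*q[:,:2].mean(0),70],loss="soft_l1",f_scale=2);return np.round(r.x,1)
d=np.load("top0.npz")
for n in ["scene","top"]:
    d=np.load(f"{n}0.npz");P=d["P"].reshape(-1,3);c=d["c"].reshape(-1,3).astype(int)
    # saucer outline
    b=(c[:,2]>c[:,0]*1.4)&(abs(P[:,0]-600)<100)&(abs(P[:,1])<100)&(P[:,2]<35);q=P[b];m=np.median(q,0)
    a=np.arctan2(q[:,1]-m[1],q[:,0]-m[0]);rr=np.hypot(*(q-m)[:,:2].T);o=[]
    for k in np.linspace(-np.pi,np.pi,37)[:-1]:
        s=np.where((a>=k)&(a<k+.175))[0]
        if len(s):o.append(q[s[rr[s].argmax()]])
    print(n,"saucer",len(q),circ(np.array(o)))
    # walls near y<-380
    for lo,hi in [(40,200),(200,400),(400,800)]:
        w=P[(P[:,2]>lo)&(P[:,2]<hi)&(P[:,1]<-390)&(P[:,0]>200)]
        if len(w):print("wall",lo,hi,len(w),np.round(np.percentile(w[:,0],[0,2,50])),np.round(np.percentile(w[:,1],[50,98,100])))
    w=P[(P[:,2]>400)&(P[:,0]>300)]
    if len(w):print("high",np.round(np.percentile(w,[0,2,50,98],axis=0)))
    for nm,x,y in [("salt",697,5),("mill",708,68)]:
        q=P[(np.hypot(P[:,0]-x,P[:,1]-y)<30)&(P[:,2]>15)];print(nm,np.round(q.min(0)),np.round(q.max(0)))
    for nm,lo,hi in [("L",-165,-120),("R",-385,-345)]:
        q=P[(P[:,2]>240)&(P[:,2]<330)&(P[:,0]>540)&(P[:,0]<660)&(P[:,1]>lo)&(P[:,1]<hi)];print("post",nm,len(q),np.round(np.median(q,0),1))
    q=P[(P[:,2]>255)&(P[:,2]<330)&(P[:,0]>550)&(P[:,0]<625)&(P[:,1]>-245)&(P[:,1]<-195)]
    for lo in range(255,330,8):
        s=q[(q[:,2]>=lo)&(q[:,2]<lo+8)]
        for nm,t in [("up",s[s[:,0]>595]),("tip",s[s[:,0]<=578]),("mid",s[(s[:,0]>578)&(s[:,0]<=595)])]:
            if len(t):print(lo,nm,len(t),np.round(t.mean(0),1),end=" ")
    print()
```

```text
scene saucer 1744 [597.5   2.5  65.7]
wall 40 200 8220 [338. 340. 485.] [-450. -394. -390.]
wall 200 400 16307 [200. 215. 483.] [-450. -446. -391.]
wall 400 800 11623 [219. 251. 436.] [-451. -432. -390.]
high [[  338. -1022.   400.]
 [  341.  -662.   405.]
 [  679.   -70.   496.]
 [  997.   142.   602.]]
salt [674. -25.  15.] [723.  28. 621.]
mill [695.  38.  15.] [738.  93. 617.]
post L 198 [ 627.3 -139.7  288.8]
post R 161 [ 565.  -360.6  291.9]
255 up 1 [ 598.6 -220.1  262.4] 255 mid 4 [ 586.3 -217.7  261.5] 263 up 14 [ 600.4 -222.7  267.5] 263 tip 4 [ 574.4 -213.9  269.4] 263 mid 13 [ 586.1 -217.8  266. ] 271 up 10 [ 605.1 -224.3  275.3] 271 tip 7 [ 571.9 -214.4  274.6] 279 up 7 [ 606.4 -224.   283.4] 279 tip 6 [ 568.2 -213.8  282.8] 287 up 8 [ 606.5 -224.9  290.6] 287 tip 11 [ 567.3 -212.7  290.3] 295 up 10 [ 606.6 -224.5  299.1] 303 up 8 [ 607.5 -224.6  307.2] 311 up 8 [ 606.9 -224.9  315. ] 319 up 9 [ 607.3 -224.3  323.4] 327 up 3 [ 608.2 -223.5  328.8] 
top saucer 1169 [598.2   9.8  60.1]
wall 40 200 3940 [338. 348. 582.] [-448. -392. -390.]
wall 200 400 7842 [200. 205. 508.] [-449. -448. -447.]
wall 400 800 19489 [338. 348. 549.] [-449. -396. -390.]
high [[ 338. -452.  400.]
 [ 360. -451.  419.]
 [ 675. -333.  584.]
 [ 683.   30.  701.]]
salt [674. -22.  19.] [727.  28. 705.]
mill [698.  39.  15.] [737.  90. 171.]
post L 71 [ 625.4 -143.9  292.9]
post R 96 [ 563.8 -361.4  287.3]
255 up 1 [ 596.6 -226.1  262.3] 255 mid 8 [ 588.  -220.3  261. ] 263 up 11 [ 599.5 -222.9  266.6] 263 mid 14 [ 586.  -219.8  265.4] 271 up 6 [ 604.3 -224.3  274.3] 279 up 3 [ 604.9 -225.8  283.3] 279 tip 3 [ 569.8 -213.7  285. ] 287 up 3 [ 606.2 -223.5  289.4] 287 tip 13 [ 567.4 -214.5  289.3] 295 up 5 [ 605.2 -225.6  298.4] 303 up 3 [ 605.5 -224.8  307.5] 311 up 3 [ 604.8 -226.   315.1] 319 up 3 [ 604.8 -225.   322.6]
```

```bash
python3 -m handwheel '[{"delta_pos":[0,0,3.5]},{"delta_pos":[0,3.5,3]},{"delta_pos":[0.5,4,2]},{"delta_pos":[0.5,4,0]},{"delta_pos":[1,4,0]}]' 1
```

```text
schema error: expected keys delta_pos, yaw
```

```bash
python3 -m handwheel '[{"delta_pos":[0,0,3.5],"yaw":0},{"delta_pos":[0,3.5,2.5],"yaw":0.08},{"delta_pos":[0.5,4,1],"yaw":0.08},{"delta_pos":[0.5,4,0],"yaw":0.08},{"delta_pos":[1,4,0],"yaw":0.08},{"delta_pos":[1,4,0],"yaw":0.08},{"delta_pos":[2,3.5,0],"yaw":0.08},{"delta_pos":[2.5,3.2,0],"yaw":0.1},{"delta_pos":[2.5,3,0],"yaw":0.1},{"delta_pos":[2.5,3,0],"yaw":0.1}]' 1
```

```text
clock: 1.88
eef_pos: [341.2, -290.8, 301.1]
tool_rot: [3.14, 0.001, 1.122]
force: [0.6, -0.4, -0.4]
width: 85.6
gripper_force: 0.0
```

```bash
python3 -m handwheel '[{"delta_pos":[2.7,2.9,0],"yaw":0},{"delta_pos":[2.7,2.9,0],"yaw":0},{"delta_pos":[2.7,2.9,0],"yaw":0},{"delta_pos":[2.7,2.9,0],"yaw":0},{"delta_pos":[0,0,0],"yaw":0},{"delta_pos":[0,0,-2.4],"yaw":0},{"delta_pos":[0,0,-2],"yaw":0},{"delta_pos":[0,0,-1.5],"yaw":0},{"delta_pos":[0,0,0],"yaw":0},{"delta_pos":[0,0,0],"yaw":0}]' 1
python3 - <<'E'
from h import *
s=status.read_state();p=get_image("wrist");s2=status.read_state()
p["rotation"]=np.eye(3);p["position"]=[0,0,0];C=cloud(p)
H=np.array(p["hand_eye"]);T=C@H[:3,:3].T+H[:3,3]
P=T@rot(s["tool_rot"]).T+np.array(s["eef_pos"]);print(s["eef_pos"],s["tool_rot"])
q=P[(P[...,2]>160)&(P[...,2]<230)&(np.hypot(P[...,0]-449,P[...,1]+175)<70)];print(len(q))
t=q[q[:,2]>q[:,2].max()-12];u,sv,v=np.linalg.svd((q-q.mean(0))[:,:2]);print(q.mean(0),t.mean(0),t[:,2].max(),v[0],sv/len(q)**.5)
p=get_image("scene");cv2.imwrite("pics/a.png",cv2.resize(p["color"][80:300,180:420,::-1],None,fx=3,fy=2.7))
E
```

```text
clock: 2.72
eef_pos: [448.1, -176.4, 241.4]
tool_rot: [-3.14, 0.0, 1.118]
force: [-0.5, -0.3, 1.1]
width: 85.2
gripper_force: 0.0
[ 448.06967786 -176.40599901  241.37253707] [-3.14031379e+00  6.80771156e-05  1.11774638e+00]
1663
[ 454.49371892 -164.91831271  195.0638452 ] [ 449.54703357 -175.13069092  204.04073272] 208.68983285048375 [-0.43567244 -0.90010529] [25.63260986  2.1958525 ]
```

View pics/a.png

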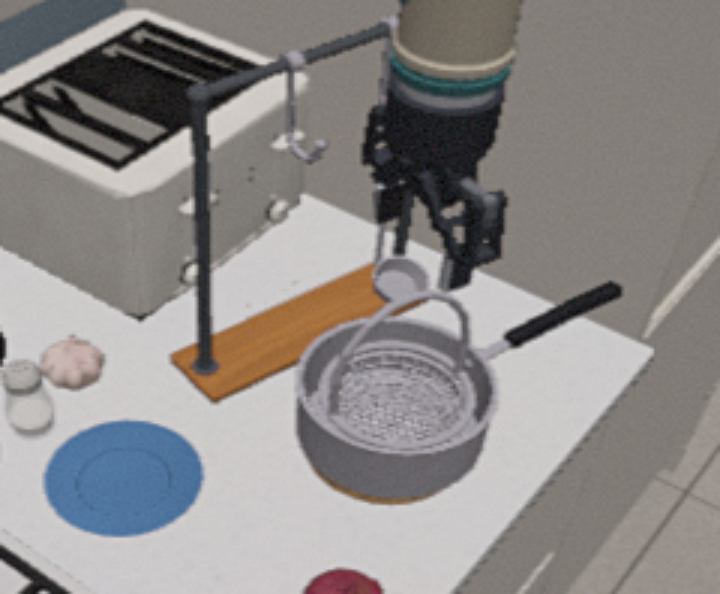

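```bash
python3 -m handwheel '[{"delta_pos":[0.1,0.1,-2],"yaw":0},{"delta_pos":[0,0,-2],"yaw":0},{"delta_pos":[0,0,-1.5],"yaw":0},{"delta_pos":[0,0,0],"yaw":0},{"delta_pos":[0,0,0],"yaw":0}]' 1; python3 -m handwheel '[{"delta_pos":[0,0,0],"yaw":0},{"delta_pos":[0,0,0],"yaw":0},{"delta_pos":[0,0,0],"yaw":0},{"delta_pos":[0,0,0],"yaw":0},{"delta_pos":[0,0,0],"yaw":0},{"delta_pos":[0,0,0],"yaw":0},{"delta_pos":[0,0,0],"yaw":0},{"delta_pos":[0,0,0],"yaw":0},{"delta_pos":[0,0,0],"yaw":0},{"delta_pos":[0,0,0],"yaw":0}]' -1
```

```text
clock: 3.23
eef_pos: [449.8, -175.6, 187.2]
tool_rot: [3.141, -0.0, 1.118]
force: [0.8, 0.2, 0.9]
width: 85.5
gripper_force: 0.0
clock: 4.07
eef_pos: [449.5, -175.4, 186.8]
tool_rot: [3.141, 0.0, 1.118]
force: [-0.6, 1.7, 5.6]
width: 5.8
gripper_force: 58.7
```

```bash
python3 -m handwheel '[{"delta_pos":[0,0,1],"yaw":0},{"delta_pos":[0,0,1.5],"yaw":0},{"delta_pos":[0,0,1.5],"yaw":0},{"delta_pos":[0,0,1.5],"yaw":0},{"delta_pos":[0,0,1.5],"yaw":0},{"delta_pos":[0,0,1.5],"yaw":0},{"delta_pos":[0,0,1.5],"yaw":0},{"delta_pos":[0,0,1],"yaw":0},{"delta_pos":[0,0,0],"yaw":0},{"delta_pos":[0,0,0],"yaw":0}]'
cat > b.py <<'E'
from h import *
import sys
def view(name,crop=None,fx=1.5):
    p=get_image("scene");c=p["color"]
    if crop: c=c[crop[1]:crop[3],crop[0]:crop[2]]
    cv2.imwrite(f"pics/{name}.png",cv2.resize(c[:,:,::-1],None,fx=fx,fy=fx));return p
E
python3 - <<'E'
from b import *
p=view("b",(180,60,430,300),2.4)
E
```

```text
clock: 4.9
eef_pos: [449.3, -175.4, 296.2]
tool_rot: [3.142, -0.0, 1.118]
force: [0.1, 0.5, -2.7]
width: 5.8
gripper_force: 58.9
```

View pics/b.png

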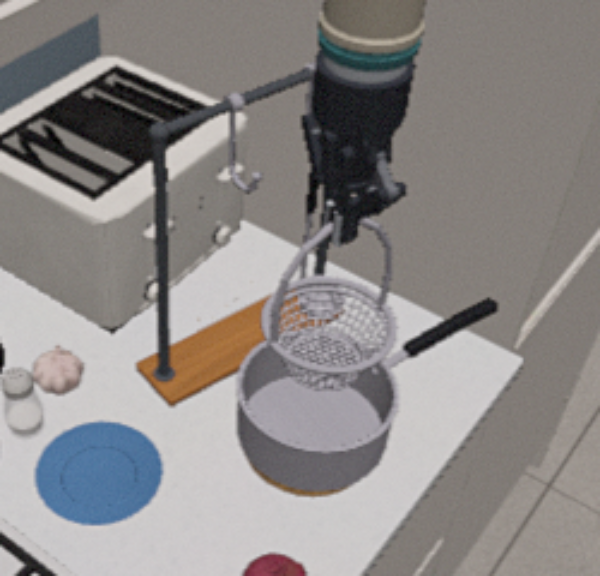

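```bash
python3 -m handwheel '[{"delta_pos":[0.5,1,0],"yaw":0.05},{"delta_pos":[1,2,0],"yaw":0.05},{"delta_pos":[1.5,2.2,0],"yaw":0.05},{"delta_pos":[2,2.4,0],"yaw":0.05},{"delta_pos":[2,2.4,0],"yaw":0.05},{"delta_pos":[2,2.4,0],"yaw":0.05},{"delta_pos":[2,2.2,0],"yaw":0.05},{"delta_pos":[2,1.7,0],"yaw":0.05},{"delta_pos":[1.3,1,0],"yaw":0.05},{"delta_pos":[0.5,0.5,0],"yaw":0}]'; python3 -m handwheel '[{"delta_pos":[0,0,0],"yaw":0},{"delta_pos":[0,0,-1],"yaw":0},{"delta_pos":[0,0,-2],"yaw":0},{"delta_pos":[0,0,-2],"yaw":0},{"delta_pos":[0,0,-2],"yaw":0},{"delta_pos":[0,0,-1.5],"yaw":0},{"delta_pos":[0,0,-1],"yaw":0},{"delta_pos":[0,0,0],"yaw":0},{"delta_pos":[0,0,0],"yaw":0}]'
cat > m.py <<'E'
from b import *
from scipy.optimize import least_squares
# basket rim circle & handle peak by both cameras; args x y zrim
x,y,zr=map(float,__import__("sys").argv[1:4])
for n in ["scene","top"]:
    p=get_image(n);P=cloud(p).reshape(-1,3);c=p["color"].reshape(-1,3).astype(int)
    g=(c.max(1)-c.min(1)<40)&(c.mean(1)>60)
    near=np.hypot(P[:,0]-x,P[:,1]-y)<95
    q=P[near&g&(abs(P[:,2]-zr)<9)];q=q[np.hypot(q[:,0]-x,q[:,1]-y)>45]
    f=lambda a:np.hypot(q[:,0]-a[0],q[:,1]-a[1])-65
    r=least_squares(f,[x,y],loss="soft_l1",f_scale=3);pl=np.linalg.lstsq(np.c_[q[:,:2]-[x,y],np.ones(len(q))],q[:,2],rcond=None)[0]
    print(n,"rim",len(q),r.x.round(1),"z",pl.round(3))
    h=P[near&(P[:,2]>zr+20)&(P[:,2]<zr+135)&(np.hypot(P[:,0]-x,P[:,1]-y)<75)]
    if len(h)>5:
        o=h[np.argsort(-h[:,2])][:12];u,s,v=np.linalg.svd((h-h.mean(0))[:,:2]);print("handle",len(h),o.mean(0).round(1),v[0].round(2))
E
python3 m.py 598 2.5 80
```

```text
clock: 5.78
eef_pos: [598.8, 6.5, 295.1]
tool_rot: [-3.141, -0.003, 1.575]
force: [0.4, -0.6, -2.4]
width: 5.8
gripper_force: 58.8
clock: 6.53
eef_pos: [596.8, 1.8, 201.3]
tool_rot: [-3.14, 0.0, 1.567]
force: [0.5, 0.2, -2.1]
width: 5.7
gripper_force: 58.8
scene rim 176 [593.8  12.9] z [ 3.0000e-02 -3.2000e-02  7.8035e+01]
handle 450 [591.2  16.7 213.6] [0.01 1.  ]
top rim 40 [595.8  13.5] z [ 0.099 -0.165 70.197]
handle 71 [597.8 -45.  194.1] [-0.96 -0.29]
```

```bash
python3 -m handwheel '[{"delta_pos":[0.1,0.1,-1],"yaw":0},{"delta_pos":[0,0,-1],"yaw":0},{"delta_pos":[0,0,-0.7],"yaw":0},{"delta_pos":[0,0,-0.3],"yaw":0},{"delta_pos":[0,0,-0.2],"yaw":0},{"delta_pos":[0,0,0],"yaw":0},{"delta_pos":[0,0,0],"yaw":0}]'
python3 - <<'E'
from b import *
p=view("c",(150,120,310,300),3)
E
```

```text
clock: 7.22
eef_pos: [598.6, 4.0, 169.8]
tool_rot: [3.141, -0.0, 1.568]
force: [-0.8, -0.2, 1.3]
width: 5.7
gripper_force: 59.2
```

View pics/c.png

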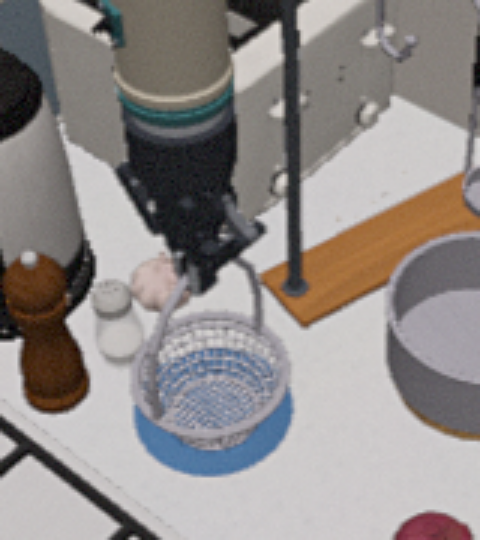

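```bash
python3 -m handwheel '[{"delta_pos":[0,0,0],"yaw":0},{"delta_pos":[0,0,0],"yaw":0},{"delta_pos":[0,0,0],"yaw":0},{"delta_pos":[0,0,0],"yaw":0},{"delta_pos":[0,0,0],"yaw":0},{"delta_pos":[0,0,1.5],"yaw":0},{"delta_pos":[0,0,3],"yaw":0},{"delta_pos":[0,0,3],"yaw":0},{"delta_pos":[-2,0,2],"yaw":0},{"delta_pos":[-3,0,1],"yaw":0}]' 0.2; python3 -m handwheel '[{"delta_pos":[-3.5,0,0],"yaw":0},{"delta_pos":[-3.5,0,0],"yaw":0},{"delta_pos":[-3,0,0],"yaw":0},{"delta_pos":[0,0,0],"yaw":0},{"delta_pos":[0,0,0],"yaw":0}]' ; python3 m.py 598 2.5 65
python3 - <<'E'
from b import *
s=status.read_state();p=get_image("wrist");H=np.array(p["hand_eye"]);print(s["eef_pos"],H.round(2).tolist())
cv2.imwrite("pics/w.png",p["color"][:,:,::-1])
E
```

```text
clock: 8.1
eef_pos: [551.5, 4.1, 277.2]
tool_rot: [3.135, -0.001, 1.567]
force: [0.3, 0.3, 0.6]
width: 51.5
gripper_force: 0.0
clock: 8.52
eef_pos: [447.5, 3.4, 275.1]
tool_rot: [3.141, 0.001, 1.568]
force: [1.2, -0.9, -0.2]
width: 51.1
gripper_force: 0.0
scene rim 556 [596.2   6.1] z [-1.200e-02 -3.000e-03  6.534e+01]
handle 288 [596.    4.7 191.5] [0. 1.]
top rim 325 [594.5   7.3] z [-5.0000e-03 -3.3000e-02  6.4392e+01]
handle 139 [596.1   4.8 191.1] [-0. -1.]
[449.78933748   3.62555729 274.98987155] [[0.0, 0.96, 0.29, 73.29], [1.0, -0.0, 0.0, -0.23], [0.0, 0.29, -0.96, -142.51], [0.0, 0.0, 0.0, 1.0]]
```

```bash
python3 -m handwheel '[{"delta_pos":[2,0,0],"yaw":0},{"delta_pos":[3,0.1,0],"yaw":0},{"delta_pos":[2.5,0,0],"yaw":0},{"delta_pos":[1.3,0,0],"yaw":0},{"delta_pos":[0,0,0],"yaw":0},{"delta_pos":[0,0,0],"yaw":0},{"delta_pos":[0,0,-2.5],"yaw":0},{"delta_pos":[0,0,-2.5],"yaw":0},{"delta_pos":[0,0,-1.5],"yaw":0},{"delta_pos":[0,0,0],"yaw":0}]' -0.25; python3 -m handwheel '[{"delta_pos":[0,0,-2],"yaw":0},{"delta_pos":[0,0,-2],"yaw":0},{"delta_pos":[0,0,-2],"yaw":0},{"delta_pos":[0,0,-2],"yaw":0},{"delta_pos":[0,0,-2],"yaw":0},{"delta_pos":[0,0,0],"yaw":0},{"delta_pos":[0,0,0],"yaw":0}]'
python3 m.py 597 4.5 65
python3 - <<'E'
from b import *
p=view("d",(150,120,310,300),3)
s=status.read_state();w=get_image("wrist");cv2.imwrite("pics/w.png",w["color"][:,:,::-1])
E
```

```text
clock: 9.5
eef_pos: [533.3, 4.2, 206.6]
tool_rot: [-3.134, 0.0, 1.568]
force: [-0.6, -0.8, 0.2]
width: 31.7
gripper_force: 0.0
clock: 10.08
eef_pos: [536.1, 4.7, 109.9]
tool_rot: [-3.14, 0.0, 1.568]
force: [0.6, 0.5, 0.3]
width: 31.7
gripper_force: 0.0
scene rim 351 [5.954e+02 5.000e-01] z [-2.900e-02  1.400e-02  6.498e+01]
handle 466 [554.3  18.8 198.4] [-0.7  -0.71]
top rim 171 [595.5   8.8] z [-1.8000e-02 -7.6000e-02  6.2889e+01]
handle 68 [600.5 -21.  179.5] [-0.08 -1.  ]
```

View pics/w.png

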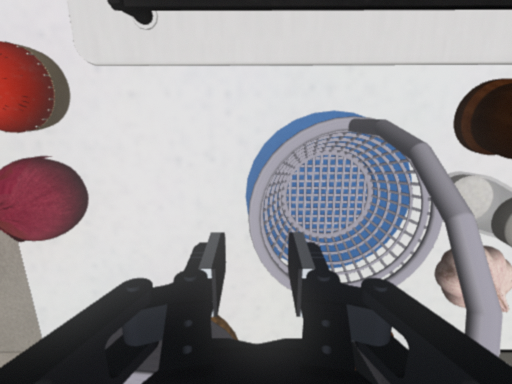

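```bash
python3 -m handwheel '[{"delta_pos":[0,0,-1.5],"yaw":0},{"delta_pos":[0,0,-1.5],"yaw":0},{"delta_pos":[0,0,-1.5],"yaw":0},{"delta_pos":[0,0,-1],"yaw":0},{"delta_pos":[0,0,-0.5],"yaw":0},{"delta_pos":[0,0,0],"yaw":0},{"delta_pos":[0,0,0],"yaw":0}]'; python3 -m handwheel '[{"delta_pos":[0,0,0],"yaw":0},{"delta_pos":[0,0,0],"yaw":0},{"delta_pos":[0,0,0],"yaw":0},{"delta_pos":[0,0,0],"yaw":0},{"delta_pos":[0,0,0],"yaw":0},{"delta_pos":[0,0,0],"yaw":0}]' -1
python3 m.py 597 4.5 65
python3 - <<'E'
from b import *
p=view("e",(150,120,310,300),3)
E
```

```text
clock: 10.87
eef_pos: [536.8, 4.8, 50.0]
tool_rot: [3.141, -0.0, 1.568]
force: [0.5, 0.3, 0.5]
width: 32.0
gripper_force: 0.0
clock: 11.37
eef_pos: [536.7, 4.2, 50.7]
tool_rot: [3.141, 0.001, 1.567]
force: [-2.2, -1.5, 5.9]
width: 9.5
gripper_force: 57.9
scene rim 298 [ 5.95e+02 -2.00e-01] z [-1.6000e-02  3.1000e-02  6.4308e+01]
handle 499 [545.9  40.8 197.5] [-0.91 -0.41]
top rim 138 [593.9   7.3] z [ 6.0000e-03 -3.6000e-02  6.2291e+01]
handle 68 [597.2 -23.8 178.7] [-0.07 -1.  ]
```

View pics/e.png

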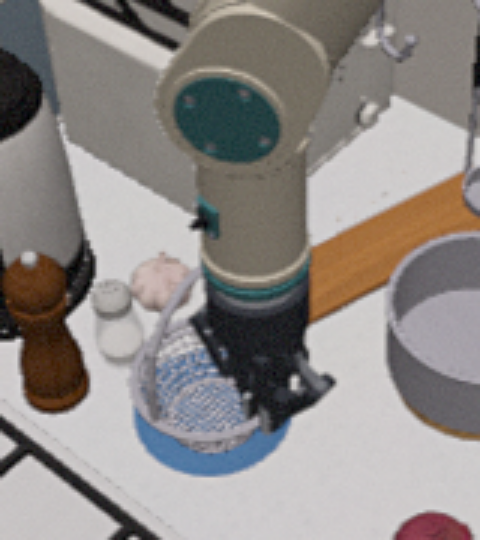

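```bash
python3 -m handwheel '[{"delta_pos":[0,0,0.5],"yaw":0},{"delta_pos":[0,0,1],"yaw":0},{"delta_pos":[0,0,1.5],"yaw":0},{"delta_pos":[0,0,1.5],"yaw":0},{"delta_pos":[0,0,1],"yaw":0},{"delta_pos":[0,0,1],"yaw":0},{"delta_pos":[0,0,0.5],"yaw":0},{"delta_pos":[0,0,0],"yaw":0},{"delta_pos":[0,0,0],"yaw":0},{"delta_pos":[0,0,0],"yaw":0}]'
python3 - <<'E'
from b import *
p=view("f",(130,80,330,300),2.7);s=status.read_state();T=np.array(s["eef_pos"]);print(T)
P=cloud(p).reshape(-1,3)
q=P[(np.hypot(P[:,0]-T[0],P[:,1]-T[1])<75)&(P[:,2]>T[2]+50)&(P[:,2]<T[2]+420)]
for z in range(60,420,20):
    s_=q[(abs(q[:,2]-T[2]-z)<10)]
    if len(s_): d=s_-T; print(z,len(s_),"minx",np.percentile(d[:,0],3).round(),"maxx",np.percentile(d[:,0],97).round(),"maxy",np.percentile(d[:,1],97).round(),"r",np.percentile(np.hypot(d[:,0],d[:,1]),[50,90]).round())
w=get_image("wrist");w["rotation"]=np.eye(3);w["position"]=[0,0,0];C=cloud(w);H=np.array(w["hand_eye"]);Q=(C@H[:3,:3].T+H[:3,3])@rot(s["tool_rot"]).T+T
Q=Q.reshape(-1,3)-T
# rim plane and handle in tool-centred world axes
h=Q[(Q[:,2]>40)&(Q[:,2]<150)&(Q[:,0]>35)&(Q[:,0]<150)&(abs(Q[:,1])<75)];print(len(h))
if len(h):
    for z in range(40,150,12):
        t=h[abs(h[:,2]-z)<6]
        if len(t):print(z,t.mean(0).round(1),np.ptp(t[:,1]).round())
r=Q[(abs(Q[:,2]-5)<35)&(Q[:,0]>-15)&(Q[:,0]<140)&(abs(Q[:,1])<80)]
np.save("r.npy",Q)
cv2.imwrite("pics/w2.png",w["color"][:,:,::-1])
E
```

```text
clock: 12.35
eef_pos: [535.9, 4.5, 119.0]
tool_rot: [-3.14, 0.0, 1.568]
force: [-0.9, 0.2, -1.5]
width: 5.9
gripper_force: 59.5
[535.8179914    4.5660133  118.82654712]
60 183 minx -38.0 maxx 41.0 maxy 16.0 r [21. 40.]
80 198 minx -52.0 maxx 56.0 maxy 19.0 r [38. 53.]
100 285 minx -60.0 maxx 59.0 maxy 21.0 r [42. 59.]
120 88 minx -40.0 maxx -13.0 maxy 14.0 r [35. 38.]
140 215 minx -36.0 maxx 16.0 maxy 38.0 r [37. 39.]
160 256 minx -36.0 maxx 17.0 maxy 39.0 r [37. 39.]
180 283 minx -35.0 maxx 20.0 maxy 38.0 r [34. 38.]
200 275 minx -36.0 maxx 18.0 maxy 39.0 r [37. 39.]
220 339 minx -35.0 maxx 18.0 maxy 38.0 r [36. 38.]
240 291 minx -34.0 maxx 9.0 maxy 38.0 r [35. 37.]
260 378 minx -34.0 maxx 15.0 maxy 45.0 r [36. 42.]
280 350 minx -34.0 maxx 17.0 maxy 37.0 r [35. 38.]
300 276 minx -36.0 maxx 10.0 maxy 38.0 r [36. 38.]
320 314 minx -42.0 maxx 13.0 maxy 52.0 r [46. 51.]
340 485 minx -54.0 maxx 20.0 maxy 55.0 r [49. 57.]
360 633 minx -64.0 maxx 22.0 maxy 56.0 r [51. 61.]
380 792 minx -71.0 maxx 39.0 maxy 52.0 r [49. 68.]
400 711 minx -73.0 maxx 24.0 maxy 46.0 r [49. 71.]
8357
40 [78.5 56.7 43. ] 9.0
52 [45.3 11.3 53.4] 68.0
64 [39.6  6.7 65.1] 23.0
76 [43.1  7.2 75.9] 22.0
88 [50.2 11.1 85.5] 10.0
```

View pics/f.png

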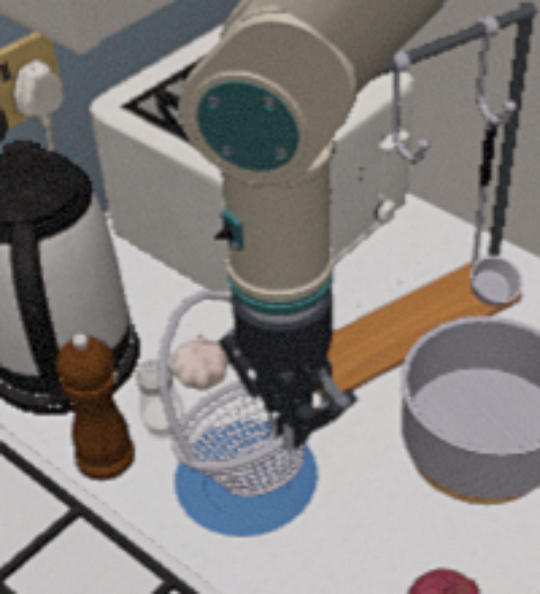

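```bash
cat > t.py <<'E'
from b import *
# handle points relative to TCP, in frame of tool closing axis (e1 = away from gripper toward basket)
def handle(n,lo=50,hi=150):
    p=get_image(n);s=status.read_state();T=np.array(s["eef_pos"]);a=s["tool_rot"][2]-np.pi/2
    D=cloud(p).reshape(-1,3)-T;e=np.array([np.cos(a),np.sin(a)]);f=np.array([-e[1],e[0]])
    L=np.c_[D[:,:2]@e,D[:,:2]@f,D[:,2]]
    return p,L[(L[:,0]>62)&(L[:,0]<135)&(abs(L[:,1])<68)&(L[:,2]>lo)&(L[:,2]<hi)]
if __name__=="__main__":
    for n in ["scene","top"]:
        p,h=handle(n)
        print(n,len(h))
        for lo in range(-60,60,12):
            t=h[(h[:,1]>=lo)&(h[:,1]<lo+12)]
            if len(t):print(lo+6,len(t),np.median(t,0).round(1),t[:,2].max().round(1))
        k=h[(h[:,2]>20)]
        A=np.c_[k[:,2],np.ones(len(k))];c=np.linalg.lstsq(A,k[:,0],rcond=None)[0];print("lean",c)
E
python3 t.py
```

```text
scene 197
-42 1 [100.2 -37.7  87. ] 87.0
-30 15 [ 99.  -31.4  88.6] 95.7
-18 20 [102.9 -17.9  97.9] 102.6
-6 17 [104.8  -5.4 102.1] 104.0
6 20 [104.2   7.6 101.3] 103.5
18 23 [104.2  18.6  98.7] 102.8
30 25 [101.5  30.3  91.5] 98.6
42 33 [96.5 42.6 80.9] 88.9
54 39 [89.2 54.1 63.4] 73.4
lean [ 0.40095459 63.52831915]
top 96
-54 17 [ 87.3 -52.3  61.5] 67.9
-42 26 [ 95.1 -41.8  76.6] 86.2
-30 19 [100.5 -29.3  88.5] 93.3
-18 18 [103.9 -17.7  97.1] 100.6
-6 16 [105.9  -6.6  98.6] 103.3
lean [ 0.45589771 60.43256611]
```

```bash
python3 -m handwheel '[{"delta_pos":[-0.5,0,2],"yaw":0},{"delta_pos":[-1,-1,2.5],"yaw":-0.03},{"delta_pos":[-1.5,-2,2.5],"yaw":-0.04},{"delta_pos":[-1.5,-2.5,2],"yaw":-0.04},{"delta_pos":[-1.5,-2.5,1.1],"yaw":-0.04},{"delta_pos":[-1.5,-2.5,1],"yaw":-0.04},{"delta_pos":[-1.3,-2.5,0],"yaw":-0.04},{"delta_pos":[-1,-2.2,0],"yaw":-0.04},{"delta_pos":[-0.7,-1.7,0],"yaw":0},{"delta_pos":[-0.3,-0.9,0],"yaw":0}]'
python3 -m handwheel '[{"delta_pos":[0,0,0],"yaw":0},{"delta_pos":[0,0,0],"yaw":0},{"delta_pos":[0,0,0],"yaw":0}]'
python3 t.py
python3 - <<'E'
from h import *
for n in ["scene0","top0"]:
    P=np.load(n+".npz")["P"].reshape(-1,3)
    q=P[(P[:,2]>40)&(P[:,2]<240)&(P[:,0]>530)&(P[:,0]<620)&(P[:,1]<-240)&(P[:,1]>-345)]
    d=np.hypot(q[:,0]-587,q[:,1]+219)
    for lo in range(40,240,25):
        m=(q[:,2]>=lo)&(q[:,2]<lo+25)
        if m.sum():print(n,lo,m.sum(),"min dist to hang axis",np.sort(d[m])[:3].round(),q[m].mean(0).round())
E
```

```text
clock: 13.38
eef_pos: [426.7, -175.8, 230.3]
tool_rot: [-3.14, 0.001, 1.294]
force: [-0.6, -0.2, -1.9]
width: 6.2
gripper_force: 59.5
clock: 13.63
eef_pos: [429.2, -171.8, 230.5]
tool_rot: [3.141, -0.001, 1.3]
force: [-0.1, 1.1, -1.8]
width: 5.6
gripper_force: 59.5
scene 218
-42 7 [ 96.  -38.   82.3] 86.9
-30 19 [ 98.3 -31.9  86.6] 94.2
-18 22 [101.9 -18.7  96.5] 103.2
-6 17 [104.3  -6.  100.9] 104.1
6 20 [104.5   4.6 101.5] 105.2
18 24 [102.9  18.5  99. ] 103.7
30 25 [101.2  30.5  91.9] 98.6
42 36 [96.2 42.6 80.6] 88.5
54 43 [87.8 54.2 63.4] 76.8
lean [ 0.3932124  63.76206351]
top 148
-30 10 [102.  -29.2  90.4] 96.4
-18 21 [103.2 -18.5  97.4] 102.1
-6 22 [105.4  -6.1 100.5] 102.7
6 23 [104.9   5.8 101. ] 103.2
18 24 [104.1  18.1  98.3] 101.6
30 21 [100.7  29.8  91.5] 96.2
42 12 [98.6 40.4 84.6] 89.2
54 13 [86.6 56.4 59.5] 67.2
lean [ 0.42968958 62.15963374]
scene0 40 17 min dist to hang axis [95. 96. 98.] [ 535. -309.   63.]
scene0 65 138 min dist to hang axis [76. 78. 78.] [ 543. -312.   77.]
scene0 90 42 min dist to hang axis [76. 79. 79.] [ 552. -311.   97.]
scene0 115 18 min dis
[... 167 characters left out ...]
] [ 562. -313.  176.]
scene0 190 35 min dist to hang axis [92. 92. 92.] [ 560. -311.  202.]
scene0 215 40 min dist to hang axis [92. 92. 92.] [ 560. -311.  228.]
top0 40 44 min dist to hang axis [84. 86. 87.] [ 537. -305.   63.]
top0 65 103 min dist to hang axis [77. 78. 79.] [ 543. -309.   75.]
top0 90 27 min dist to hang axis [78. 79. 80.] [ 551. -311.   95.]
top0 115 8 min dist to hang axis [96. 96. 97.] [ 560. -313.  127.]
top0 140 8 min dist to hang axis [96. 96. 96.] [ 560. -313.  155.]
top0 165 4 min dist to hang axis [96. 96. 98.] [ 561. -313.  173.]
top0 190 14 min dist to hang axis [93. 94. 94.] [ 559. -312.  203.]
top0 215 15 min dist to hang axis [93. 94. 94.] [ 559. -311.  227.]
```

```bash
python3 -m handwheel '[{"delta_pos":[0.5,-0.2,-1],"yaw":0},{"delta_pos":[1,-0.3,-0.8],"yaw":0},{"delta_pos":[1.2,-0.4,0],"yaw":0},{"delta_pos":[1.2,-0.4,0],"yaw":0},{"delta_pos":[1,-0.3,0],"yaw":0},{"delta_pos":[0.7,-0.3,0],"yaw":0},{"delta_pos":[0,0,0],"yaw":0},{"delta_pos":[0,0,0],"yaw":0},{"delta_pos":[0,0,0],"yaw":0},{"delta_pos":[0,0,0],"yaw":0}]'
python3 t.py
python3 - <<'E'
from b import *
p=view("g",(200,60,360,220),3.6)
E
```

```text
clock: 14.57
eef_pos: [483.7, -192.1, 212.4]
tool_rot: [-3.141, 0.0, 1.298]
force: [-0.3, 0.6, -2.6]
width: 6.5
gripper_force: 59.5
scene 570
-54 23 [124.7 -53.1 138.3] 141.8
-42 23 [125.  -41.3 138.6] 141.8
-30 40 [123.4 -29.9 134.5] 141.1
-18 40 [122.5 -17.  132.9] 141.3
-6 48 [121.6  -3.2 102.8] 143.8
6 156 [123.5   3.4 100.7] 144.4
18 43 [123.  18. 131.] 142.3
30 48 [122.3  29.6 133.3] 141.0
42 61 [99.9 42.6 88.1] 141.6
54 65 [92.1 54.3 69.4] 142.2
lean [ 0.38267119 72.39252731]
top 412
-54 24 [127.9 -54.2 138.2] 140.8
-42 34 [126.4 -41.1 137.7] 141.7
-30 31 [126.  -30.1 138.3] 140.8
-18 36 [126.5 -17.8 137.3] 140.1
-6 45 [126.2  -3.9 139. ] 143.2
6 52 [125.6   4.3 138.6] 145.8
18 34 [126.5  17.7 138.1] 141.0
30 32 [126.7  29.9 137.4] 140.3
42 35 [127.2  41.5 137.3] 139.8
54 52 [123.6  54.7 136.1] 141.9
lean [ 0.44065005 66.61600838]
```

View pics/g.png

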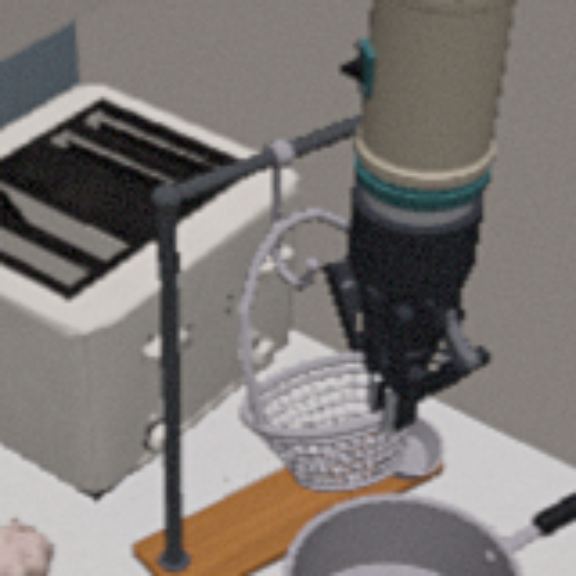

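```bash
python3 -m handwheel '[{"delta_pos":[0.1,0.3,0],"yaw":0},{"delta_pos":[0,0,-0.6],"yaw":0},{"delta_pos":[0,0,-0.8],"yaw":0},{"delta_pos":[0,0,-0.8],"yaw":0},{"delta_pos":[0,0,-0.8],"yaw":0},{"delta_pos":[0,0,-0.6],"yaw":0},{"delta_pos":[0,0,-0.3],"yaw":0},{"delta_pos":[0,0,0],"yaw":0},{"delta_pos":[0,0,0],"yaw":0},{"delta_pos":[0,0,0],"yaw":0}]'
python3 -m handwheel '[{"delta_pos":[0,0,-0.2],"yaw":0},{"delta_pos":[0,0,-0.1],"yaw":0},{"delta_pos":[0,0,0],"yaw":0},{"delta_pos":[0,0,0],"yaw":0}]'
python3 - <<'E'
from b import *
p=view("h",(200,60,360,220),3.6)
E
```

```text
clock: 15.55
eef_pos: [485.8, -189.4, 173.8]
tool_rot: [3.141, -0.0, 1.298]
force: [1.0, -0.2, -1.3]
width: 6.2
gripper_force: 59.5
clock: 15.88
eef_pos: [485.4, -189.4, 170.6]
tool_rot: [3.142, 0.0, 1.298]
force: [-0.5, 0.5, -1.8]
width: 5.9
gripper_force: 59.5
```

View pics/h.png

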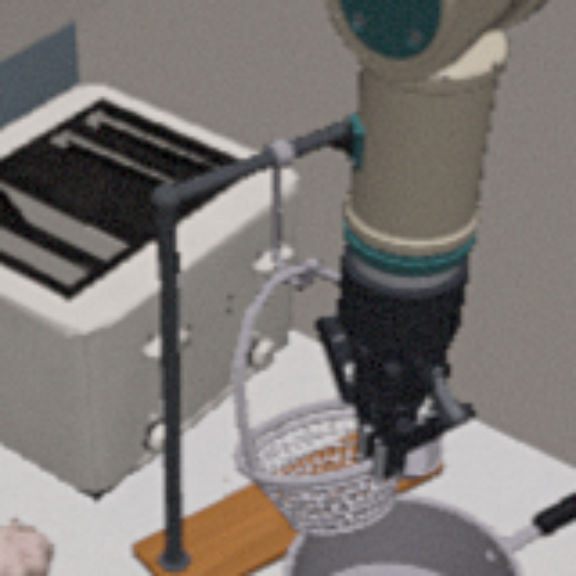

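```bash
python3 -m handwheel '[{"delta_pos":[0,0,-0.2],"yaw":0},{"delta_pos":[0,0,0],"yaw":0},{"delta_pos":[0,0,0],"yaw":0}]'
python3 -m handwheel '[{"delta_pos":[0,0,-0.2],"yaw":0},{"delta_pos":[0,0,0],"yaw":0},{"delta_pos":[0,0,0],"yaw":0}]'
```

```text
clock: 16.18
eef_pos: [486.4, -189.6, 168.9]
tool_rot: [3.14, -0.0, 1.298]
force: [1.0, -0.7, 1.3]
width: 6.1
gripper_force: 60.0
clock: 16.43
eef_pos: [487.4, -189.8, 167.4]
tool_rot: [3.137, -0.0, 1.298]
force: [3.2, -1.6, 3.9]
width: 6.2
gripper_force: 60.8
```

```bash
python3 -m handwheel '[{"delta_pos":[0,0,0],"yaw":0},{"delta_pos":[0,0,0],"yaw":0},{"delta_pos":[0,0,0],"yaw":0},{"delta_pos":[0,0,0],"yaw":0},{"delta_pos":[0,0,0],"yaw":0},{"delta_pos":[0,0,0],"yaw":0},{"delta_pos":[0,0,0],"yaw":0},{"delta_pos":[0,0,0],"yaw":0},{"delta_pos":[0,0,0],"yaw":0},{"delta_pos":[0,0,0],"yaw":0}]' 0.1
python3 - <<'E'
from b import *
p=view("i",(200,60,360,220),3.6)
E
```

```text
clock: 17.27
eef_pos: [485.4, -189.4, 166.5]
tool_rot: [-3.142, -0.0, 1.298]
force: [-0.6, -0.5, -0.2]
width: 47.0
gripper_force: 0.0
```

View pics/i.png

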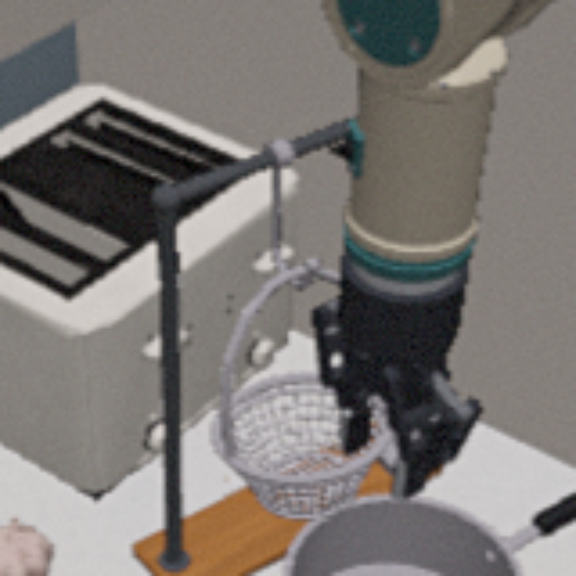

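```bash
python3 -m handwheel '[{"delta_pos":[0,0,0.4],"yaw":0},{"delta_pos":[-0.5,0.1,0.2],"yaw":0},{"delta_pos":[-1,0.3,0],"yaw":0},{"delta_pos":[-1,0.3,0],"yaw":0},{"delta_pos":[-1.5,0.4,0.3],"yaw":0},{"delta_pos":[-1.5,0.4,1],"yaw":0},{"delta_pos":[-1,0.3,2],"yaw":0},{"delta_pos":[-0.5,0.1,2],"yaw":0},{"delta_pos":[0,0,2],"yaw":0},{"delta_pos":[0,0,0],"yaw":0}]'
python3 -m handwheel '[{"delta_pos":[0,0,0],"yaw":0},{"delta_pos":[0,0,0],"yaw":0},{"delta_pos":[0,0,0],"yaw":0},{"delta_pos":[0,0,0],"yaw":0},{"delta_pos":[0,0,0],"yaw":0},{"delta_pos":[0,0,0],"yaw":0},{"delta_pos":[0,0,0],"yaw":0},{"delta_pos":[0,0,0],"yaw":0},{"delta_pos":[0,0,0],"yaw":0},{"delta_pos":[0,0,0],"yaw":0}]'
python3 m.py 587 -219 147
python3 -m handwheel '[{"delta_pos":[0,0,0],"yaw":0},{"delta_pos":[0,0,0],"yaw":0},{"delta_pos":[0,0,0],"yaw":0},{"delta_pos":[0,0,0],"yaw":0},{"delta_pos":[0,0,0],"yaw":0},{"delta_pos":[0,0,0],"yaw":0},{"delta_pos":[0,0,0],"yaw":0},{"delta_pos":[0,0,0],"yaw":0},{"delta_pos":[0,0,0],"yaw":0},{"delta_pos":[0,0,0],"yaw":0}]'
python3 m.py 587 -219 147;python3 m.py 587 -219 147;python3 m.py 587 -219 147
```

```text
clock: 18.15
eef_pos: [417.0, -170.8, 249.0]
tool_rot: [3.135, 0.001, 1.298]
force: [0.6, -0.6, 0.0]
width: 46.9
gripper_force: 0.0
clock: 18.98
eef_pos: [415.4, -170.3, 245.5]
tool_rot: [-3.142, -0.0, 1.298]
force: [-0.6, 0.7, -0.1]
width: 46.8
gripper_force: 0.0
scene rim 241 [ 571.7 -210.3] z [-2.40000e-02  2.20000e-02  1.46552e+02]
handle 353 [ 587.1 -218.4  278. ] [0.24 0.97]
top rim 165 [ 568.2 -212. ] z [-1.14000e-01  2.50000e-02  1.45234e+02]
handle 274 [ 595.2 -219.8  274.6] [0.23 0.97]
clock: 19.92
eef_pos: [415.5, -170.4, 245.5]
tool_rot: [3.142, -0.0, 1.298]
force: [-0.7, 0.5, -0.7]
width: 46.8
gripper_force: 0.0
scene rim 487 [ 589.1 -217.2] z [ 1.20000e-02 -1.10000e-02  1.47304e+02]
handle 309 [ 591.3 -219.7  278.9] [0.23 0.97]
top rim 442 [ 597.  -222.9] z [ 7.30000e-02 -4.40000e-02  1.45796e+02]
handle 220 [ 592.6 -221.4  274.4] [0.22 0.98]
scene rim 349 [ 600.7 -221.9] z [ 4.90000e-02 -1.70000e-02  1.45821e+02]
handle 297 [ 592.1 -220.   278.1] [0.22 0.98]
top rim 289 [ 600.3 -223.3] z [ 4.50000e-02 -1.80000e-02  1.45255e+02]
handle 216 [ 596.4 -221.1  274.8] [0.21 0.98]
scene rim 318 [ 601.6 -221.8] z [ 4.60000e-02 -1.30000e-02  1.45968e+02]
handle 294 [ 588.4 -218.8  277.9] [0.21 0.98]
top rim 360 [ 599.1 -223. ] z [ 7.40000e-02 -3.30000e-02  1.45035e+02]
handle 226 [ 596.6 -221.9  275.5] [0.21 0.98]
```

```bash
python3 -m handwheel '[{"delta_pos":[-1,0,0],"yaw":0},{"delta_pos":[0,0,0],"yaw":0},{"delta_pos":[0,0,0],"yaw":0},{"delta_pos":[0,0,0],"yaw":0},{"delta_pos":[0,0,0],"yaw":0},{"delta_pos":[0,0,0],"yaw":0},{"delta_pos":[0,0,0],"yaw":0},{"delta_pos":[0,0,0],"yaw":0},{"delta_pos":[0,0,0],"yaw":0},{"delta_pos":[0,0,0],"yaw":0}]'
for i in 1 2 3 4 5 6 7 8; do python3 -m handwheel '[{"delta_pos":[0,0,0],"yaw":0},{"delta_pos":[0,0,0],"yaw":0},{"delta_pos":[0,0,0],"yaw":0},{"delta_pos":[0,0,0],"yaw":0},{"delta_pos":[0,0,0],"yaw":0},{"delta_pos":[0,0,0],"yaw":0},{"delta_pos":[0,0,0],"yaw":0},{"delta_pos":[0,0,0],"yaw":0},{"delta_pos":[0,0,0],"yaw":0},{"delta_pos":[0,0,0],"yaw":0}]' >/dev/null; done
for i in 1 2 3 4 5 6 7; do python3 m.py 587 -219 147|grep rim; done
```

```text
clock: 21.05
eef_pos: [405.5, -170.3, 245.5]
tool_rot: [3.142, -0.0, 1.298]
force: [1.1, -0.1, 0.5]
width: 47.0
gripper_force: 0.0
scene rim 480 [ 591.  -217.9] z [ 2.50000e-02 -1.30000e-02  1.47311e+02]
top rim 481 [ 591.6 -220.8] z [ 4.1000e-02 -3.7000e-02  1.4608e+02]
scene rim 480 [ 592.8 -218.3] z [ 4.00000e-02 -1.50000e-02  1.47025e+02]
top rim 486 [ 590.7 -220.3] z [ 3.40000e-02 -2.70000e-02  1.46292e+02]
scene rim 493 [ 589.5 -216.9] z [ 1.40000e-02 -5.00000e-03  1.47384e+02]
top rim 464 [ 586.2 -218.4] z [-2.00000e-03 -1.40000e-02  1.46383e+02]
scene rim 468 [ 583.3 -215.5] z [-3.00000e-02  1.00000e-03  1.47253e+02]
top rim 418 [ 581. -217.] z [-4.00000e-02 -2.00000e-03  1.46709e+02]
scene rim 467 [ 579.2 -214.5] z [-6.20000e-02  1.30000e-02  1.46892e+02]
top rim 375 [ 577.9 -215.9] z [-7.00000e-02  5.00000e-03  1.46491e+02]
scene rim 457 [ 578.1 -213.8] z [-6.6000e-02  1.3000e-02  1.4702e+02]
top rim 408 [ 579.6 -216.1] z [-5.70000e-02  8.00000e-03  1.46501e+02]
scene rim 475 [ 581.3 -215.3] z [-4.4000e-02  2.0000e-03  1.4713e+02]
top rim 438 [ 583.3 -217.7] z [-2.40000e-02 -6.00000e-03  1.46518e+02]
```

```bash
for i in 1 2 3 4 5 6 7 8 9 10 11 12 13 14 15 16 17 18 19 20 21 22 23 24 25 26 27 28; do python3 -m handwheel '[{"delta_pos":[0,0,0],"yaw":0},{"delta_pos":[0,0,0],"yaw":0},{"delta_pos":[0,0,0],"yaw":0},{"delta_pos":[0,0,0],"yaw":0},{"delta_pos":[0,0,0],"yaw":0},{"delta_pos":[0,0,0],"yaw":0},{"delta_pos":[0,0,0],"yaw":0},{"delta_pos":[0,0,0],"yaw":0},{"delta_pos":[0,0,0],"yaw":0},{"delta_pos":[0,0,0],"yaw":0}]' |grep clock|tail -1; done|tail -1
for i in 1 2 3 4 5 6 7 8 9 10; do python3 m.py 587 -219 147; done
```

```text
clock: 51.75
scene rim 476 [ 584.5 -215.4] z [-1.80000e-02  3.00000e-03  1.47297e+02]
handle 323 [ 593.8 -221.1  277.9] [0.23 0.97]
top rim 448 [ 584.8 -218.1] z [-1.4000e-02 -1.6000e-02  1.4639e+02]
handle 250 [ 592.8 -221.3  274.3] [0.23 0.97]
scene rim 477 [ 584.7 -215.7] z [-2.50000e-02  1.00000e-03  1.47276e+02]
handle 325 [ 592.4 -220.   277.7] [0.23 0.97]
top rim 446 [ 584.8 -218.1] z [-1.70000e-02 -1.80000e-02  1.46458e+02]
handle 249 [ 594.5 -220.8  275.1] [0.23 0.97]
scene rim 482 [ 584.5 -215.4] z [-2.50000e-02  1.00000e-03  1.47429e+02]
handle 325 [ 588.4 -218.8  277.9] [0.23 0.97]
top rim 453 [ 584.7 -218.1] z [-1.70000e-02 -1.30000e-02  1.46529e+02]
handle 249 [ 596.4 -222.7  275.5] [0.23 0.97]
scene rim 476 [ 584.6 -215.8] z [-2.30000e-02  3.00000e-03  1.47267e+02]
handle 327 [ 588.8 -219.2  278.7] [0.23 0.97]
top rim 444 [ 584.8 -217.9] z [-1.90000e-02 -1.20000e-02  1.46715e+02]
handle 247 [ 594.8 -221.4  274.9] [0.23 0.97]
scene rim 473 [ 584.6 -215.7] z [-2.00000e-02  3.00000e-03  1.47304e+02]
handle 324 [ 591.4 -219.7  278.9] [0.23 0.97]
top rim 448 [ 584.7 -217.7]
[... 569 characters left out ...]
im 480 [ 584.3 -215.7] z [-2.30000e-02  2.00000e-03  1.47226e+02]
handle 322 [ 588.5 -219.5  277.7] [0.24 0.97]
top rim 451 [ 584.9 -218. ] z [-1.30000e-02 -1.60000e-02  1.46462e+02]
handle 246 [ 593.2 -218.4  274.3] [0.23 0.97]
scene rim 476 [ 584.7 -215.5] z [-2.00000e-02  2.00000e-03  1.47429e+02]
handle 324 [ 586.7 -218.7  277.7] [0.23 0.97]
top rim 451 [ 584.9 -218. ] z [-1.30000e-02 -1.10000e-02  1.46631e+02]
handle 248 [ 594.5 -221.4  274.6] [0.23 0.97]
scene rim 479 [ 584.8 -215.8] z [-2.10000e-02  3.00000e-03  1.47224e+02]
handle 324 [ 588.7 -219.5  277.8] [0.23 0.97]
top rim 441 [ 584.8 -218.2] z [-1.90000e-02 -1.20000e-02  1.46561e+02]
handle 250 [ 596.1 -221.   275. ] [0.23 0.97]
```

Still and level.

```bash
python3 -c "
from cell import ctrl
print(ctrl.finish_job())"
```

```text
the job is handed in; nothing more can be done
None
```

The basket hangs by its handle in the empty hook, released, level and still, after standing on the saucer and being regripped by its rim. I handed the job in at about 53 s of the 72 s allowed; no verdict came back.

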